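Find the stamped parts crate and push it to the dispatch line

ROBOT

A 6-joint arm with a two-finger parallel gripper is mounted at the origin on the work surface. World frame = base frame: x ahead of the robot, y to its left, z up, the work surface at z = 0. Lengths are in m, angles in rad, forces in N, time in s.
With the tool pointing down it reaches from about 0.35 to 0.975 m from the base axis. Payload 4.9 kg.
Tool frame: the origin (TCP) lies on the centre line of the jaws, within the pads' length; the fingertips stand ctrl.tcp_to_tips ahead of it and the grasp point (between the pads) lies 3 mm ahead of it (ctrl.tcp_to_tips is the distance from the TCP to the fingertips, in m); z points along the fingers, y is the direction in which the jaws open and shut (so a half turn about z gives the same grasp; the last joint's range is limited). The gripper opens to 85 mm and grips with 20 to 120 N. Pads are 22 mm wide; open, the fingers measure 114 mm over their backs; the gripper's body (76 mm by 85 mm) begins 54 mm behind the grasp point. The pads swing forward as they close: fully open they stand 13 mm farther back than shut.
Start: joints at [-1.43, 0.053, 1.613, -0, 1.476, -0.119], TCP at [0.161, -0.604, 0.253] pointing down, gripper open.
Joint ranges: [-3.01, 3.01], [-1.01, 2.22], [0.06, 2.58], [-1.02, 4.17], [0.09, 2.62], [-3.14, 3.14]. Speed limits (rad/s): [2.57, 2.57, 3.14, 3.14, 3.14, 3.14].

INTERFACE

Orientations are given as a rotation vector (axis times angle).
In Python, from station import ctrl, vision gives the robot as it stands.
- The arm moves only by the tool jog_arm, never from a script. Its argument "deltas" is a list of rows, each a list of 7 numbers: the turn, a rotation vector about the tool's x, y, z in rad, then the shift along the tool's x, y, z in cm, then the opening, from 0 (shut) to 1 (fully open). A call has 1 to 12 rows; each row shifts and turns the commanded pose from where the row before left it, along the tool's axes as they then stand; what a row does not reach is not made up. A row lasts 1/12 s, in which the tool goes at most 41.7 mm and 7.16 degrees, less where a joint would pass 70% of its speed; a pose out of reach is approached as far as the arm can. A call with a gripper value outside its range is refused whole. The fingers move at their own pace and stop on an object; "grip_force" is the grip in N (left out, the last holds). Time passes only in rows, so rows that do not move let the fingers close. It gives the time, the measured TCP pose, the force and the opening at its end, in the units of the state.
- ctrl.get_obs(): the state, without advancing time (a new reading comes with each control period).
- vision.get_image(name): name is "scene" or "top" or "wrist"; returns (picture, depth): 420x560x3 uint8, red, green, blue; 420x560 float32, m along the optical axis (not along the pixel's ray), 0 where there is no reading.
- vision.calibration(name): a dict with "fx", "fy", "cx", "cy" (pixels), "dist" ([k1, k2, p1, p2, k3] as OpenCV has them; the pictures are not rectified), "rvec" (rotation vector, rad) and "tvec" (3), from world to camera coordinates, as OpenCV has them; the wrist camera has in their place "hand_eye" (4x4, takes a point from camera to tool coordinates, whose origin is the TCP and whose axes are the flange's). Camera axes: x right, y down, z forward; pixel columns grow to the right and rows downward; lengths in m; the calibration is good to about 2 mm. A picture is of the moment at which its call begins: read the wrist's pose just before it. calibration takes no time and is no camera call.
- ctrl.finish_job(): hands the job in, once; it reports no verdict.
The state is a dict: "t": time; "q": joint angles; "dq": joint speeds; "effort": joint torques, N m; "tool_pos": TCP position; "tool_rot": TCP orientation; "contact_force": force on the tool from outside, world axes, zero at the start; "wrist_torque": the same for the moment, N m; "opening": finger opening in m.
Only numpy, scipy, OpenCV 4.12 (cv2) and the standard library are available. Lean on these libraries where they do the work, as an engineer would, in place of code of your own. Each camera call takes 0.05 s, during which the arm holds its last target. There are 200 camera calls.

TASK

One of the two black parts crates on the repair bench has an orange stamp underneath: with the fingertips, press the tab on the near side of the left-hand crate (the robot's left) almost down to the bench so that the crate tips up towards the robot and shows its underside, keep it there a moment, let it back down, and then do the same with the right-hand crate. Then push the stamped crate straight away from the robot until its far edge stands on the yellow dispatch line, upright and roughly square to the line. Never lift a crate off the bench, and leave the other crate and the other things where they stand.

Things in the scene. Friction and masses are not known exactly. Their poses are not given: they have to be found in the camera images.
- crate_a: One of two outwardly identical black parts crates, open-topped, loose: 130 mm deep (its x), 140 mm wide (its y), 50 mm high, 4 mm walls, about 0.22 kg. Origin at the centre of its underside; x points away from the robot, z up. Its near wall (facing the robot) is plain and upright and can be pushed on either side of the tab that sticks out in its middle.
- crate_a_tab (a point): On that crate's tab: middle of its upper face, 20 mm out from the near wall and 72 mm above the underside (22 mm above the rim). The tab is level, 30 mm long (to the crate's -x), 40 mm wide, 6 mm thick. Pressed down (4 to 15 N at first), it tips the crate towards the robot; at 65 degrees its tip meets the bench. Let go, the crate falls back upright.
- crate_a_near (a point): Middle of that crate's near lower edge, on the bench: the edge it tips about.
- crate_a_far (a point): Middle of that crate's far lower edge (straight below its far wall, between the feet of its side walls), at bench level, 130 mm beyond the near one.
- crate_b: One of two outwardly identical black parts crates, open-topped, loose: 130 mm deep (its x), 140 mm wide (its y), 50 mm high, 4 mm walls, about 0.22 kg. Origin at the centre of its underside; x points away from the robot, z up. Its near wall (facing the robot) is plain and upright and can be pushed on either side of the tab that sticks out in its middle.
- crate_b_tab (a point): On that crate's tab: middle of its upper face, 20 mm out from the near wall and 72 mm above the underside (22 mm above the rim). The tab is level, 30 mm long (to the crate's -x), 40 mm wide, 6 mm thick. Pressed down (4 to 15 N at first), it tips the crate towards the robot; at 65 degrees its tip meets the bench. Let go, the crate falls back upright.
- crate_b_near (a point): Middle of that crate's near lower edge, on the bench: the edge it tips about.
- crate_b_far (a point): Middle of that crate's far lower edge (straight below its far wall, between the feet of its side walls), at bench level, 130 mm beyond the near one.
- stamp (a point): Centre of the bright orange stamp (62 x 126 mm, white cross) on the underside of one of the crates: on the far half of its bottom, which rises at 20 degrees between the side walls; 30 mm from that crate's origin towards its far side, 14 mm up. The other crate's underside is bare black. It faces down, and shows from beyond the bench only while the crate is tipped up.
- line: The dispatch line: a yellow tape on the bench beyond the crates, 40 mm wide (its x), 660 mm long (its y), flat (1 mm), nothing to run against. Origin at its centre on the bench; its x points away from the robot across the tape.
- flux: Small flux bottle standing between the crates, 32 mm across, 70 mm high with red cap, loose; origin under its centre. To be left alone.
- tin: Round aluminium screw tin, 60 mm across, 35 mm high, loose, to the right of the crates; origin under its centre. To be left alone.
- driver: Blue-handled screwdriver lying loose on the bench to the left of the crates, below 40 mm high; origin at its middle. To be left alone.
Mind the look-alikes: they are no part of the job. Leave any turquoise look-alike of the crate_a alone. Leave any blue or pink look-alike of the crate_b alone.

How it is judged:
On the way, in this order (a step that is already met when the one before it is completed fails the run):
1. the left-hand crate is tipped up by at least 52 degrees, the other standing, the stamped crate still short of the line (((y of crate_a in the frame of crate_b above 0 m and angle between crate_a's own z axis and vertical above 0.9 rad and angle between crate_b's own z axis and vertical below 0.12 rad and x of crate_a_far in the frame of line below -0.025 m) or (y of crate_b in the frame of crate_a above 0 m and angle between crate_b's own z axis and vertical above 0.9 rad and angle between crate_a's own z axis and vertical below 0.12 rad and x of crate_a_far in the frame of line below -0.025 m))), for 0.3 s.
2. the left-hand crate is down again and the right-hand crate is tipped up by at least 52 degrees, the stamped crate still short of the line (((y of crate_a in the frame of crate_b below 0 m and angle between crate_a's own z axis and vertical above 0.9 rad and angle between crate_b's own z axis and vertical below 0.12 rad and x of crate_a_far in the frame of line below -0.025 m) or (y of crate_b in the frame of crate_a below 0 m and angle between crate_b's own z axis and vertical above 0.9 rad and angle between crate_a's own z axis and vertical below 0.12 rad and x of crate_a_far in the frame of line below -0.025 m))), for 0.3 s.
At the end, for the whole second after the job is handed in: Stamped crate: middle of its far lower edge within 20 mm of the tape's centre line, square to it within 0.2 rad. Both crates upright and still; the other within 60 mm of its start, flux bottle, tin and screwdriver within 25 mm of theirs, bottle and tin upright (x of crate_a_far in the frame of line between -0.02 and 0.02 m and angle between the x axis of crate_a and the x axis of line, either way round below 0.2 rad and angle between each of crate_a, crate_b's own z axis and vertical below 0.06 rad and linear speed of each of crate_a, crate_b below 0.02 m/s and distance of crate_b_near from where it was at the start of the episode below 0.06 m and distance of each of flux, tin, driver from where it was at the start of the episode below 0.025 m and angle between each of flux, tin's own z axis and vertical below 0.2 rad); the robot touches nothing.
It fails at once if a crate is lifted: its near lower edge comes more than 15 mm off the bench (height (world z) of any of crate_a_near, crate_b_near above 0.015 m).
It fails at once if a crate is turned over: tipped beyond 75 degrees (angle between any of crate_a, crate_b's own z axis and vertical above 1.31 rad).
It fails at once if the unstamped crate is pushed more than 60 mm away (distance of crate_b_near from where it was at the start of the episode above 0.06 m).
It fails at once if the flux bottle, tin or screwdriver is moved more than 25 mm (distance of any of flux, tin, driver from where it was at the start of the episode above 0.025 m).
It also fails if it takes over 72 s, if anything falls off the work surface, if the arm or the gripper's body presses on something with over 40 N, if the wrist force passes 120 N, or if a joint passes its speed limit or range.

## Working session

There is one attempt and no reset: what is moved stays moved. The work goes in short steps, Python scripts to look and compute and a tool call to move; the robot and the scene stay as the last step left them, time stands still between calls to the robot, and variables do not carry over. Pictures are saved under pics/ and viewed, about 8 in all and at most 12, crops included, and the job is handed in when it is done.

Besides the shell and the picture viewer there is one more tool, called in YAML: its name, and indented under it one key for each argument. jog_arm: Moves the arm, as the interface text tells. Its arguments: {"type":"object","properties":{"deltas":{"type":"array"},"grip_force":{"type":"number"}},"required":["deltas"]}

```bash
mkdir -p pics; ls
cat > h.py <<'E'
import numpy as np, cv2
from station import ctrl, vision
from scipy.spatial.transform import Rotation as R
def save(img,name,crop=None,s=1):
    if crop: img=img[crop[1]:crop[3],crop[0]:crop[2]]
    cv2.imwrite('pics/'+name,cv2.resize(img,None,fx=s,fy=s,interpolation=cv2.INTER_CUBIC)[:,:,::-1])
def world(name,uv,z):
    c=vision.calibration(name);K=np.array([[c['fx'],0,c['cx']],[0,c['fy'],c['cy']],[0,0,1]])
    uv=np.array(uv,float).reshape(-1,1,2);n=cv2.undistortPoints(uv,K,np.array(c['dist']))[:,0]
    Rm=R.from_rotvec(np.ravel(c['rvec'])).as_matrix();t=np.ravel(c['tvec'])
    o=-Rm.T@t;d=np.c_[n,np.ones(len(n))]@Rm
    return o+d*((np.broadcast_to(z,len(n))-o[2])/d[:,2])[:,None]
def cloud(name,dep):
    c=vision.calibration(name);K=np.array([[c['fx'],0,c['cx']],[0,c['fy'],c['cy']],[0,0,1]])
    h,w=dep.shape;g=np.stack(np.meshgrid(np.arange(w),np.arange(h)),-1).astype(float).reshape(-1,1,2)
    n=cv2.undistortPoints(g,K,np.array(c['dist']))[:,0]
    p=np.c_[n,np.ones(len(n))]*dep.reshape(-1,1)
    Rm=R.from_rotvec(np.ravel(c['rvec'])).as_matrix()
    return ((p-np.ravel(c['tvec']))@Rm).reshape(h,w,3)
E
python3 - <<'E'
from h import *
print(ctrl.get_obs(), ctrl.tcp_to_tips)
for n in('top','scene'):
    im,d=vision.get_image(n);save(im,n+'0.png',s=1.4);np.savez(n+'0.npz',im=im,d=d)
    c=vision.calibration(n);Rm=R.from_rotvec(np.ravel(c['rvec'])).as_matrix();print(n,-Rm.T@np.ravel(c['tvec']),Rm[2])
E
```

```text
pics
{'t': 0.0, 'q': array([-1.42998054e+00,  5.34060586e-02,  1.61430884e+00,  5.78855703e-06,
        1.47595980e+00, -1.19013437e-01]), 'dq': array([ 5.99834187e-04, -6.48814690e-04, -4.38815212e-05,  4.56380714e-04,
        7.83006173e-04,  1.03909081e-03]), 'effort': array([ 2.13986190e-03, -3.93684912e+01, -3.70175564e+01, -3.29107297e-05,
        6.94330796e-03, -3.42931401e-05]), 'tool_pos': array([ 0.16048493, -0.60345145,  0.25202358]), 'tool_rot': array([-3.11305399e+00, -4.06721098e-01,  2.65833982e-05]), 'contact_force': array([ 0.13069184,  0.73251674, -0.0558406 ]), 'wrist_torque': array([ 0.00176521, -0.02386886, -0.00135318]), 'opening': 0.08538898072552514} 0.022
top [0.36596536 0.06278864 1.56416432] [ 0.11502827  0.01384197 -0.99326577]
scene [ 1.0331106  -0.82470171  0.84633293] [-0.3713849   0.71507558 -0.5922332 ]
```

View pics/top0.png

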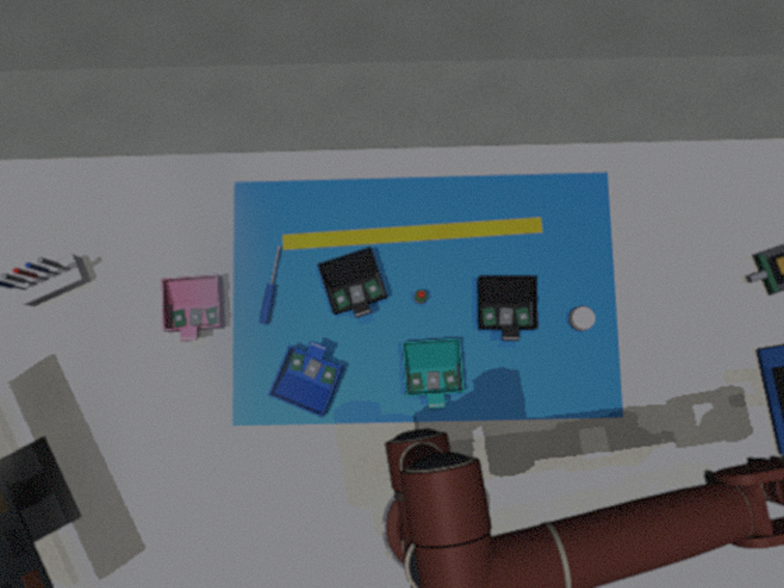

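View pics/scene0.png

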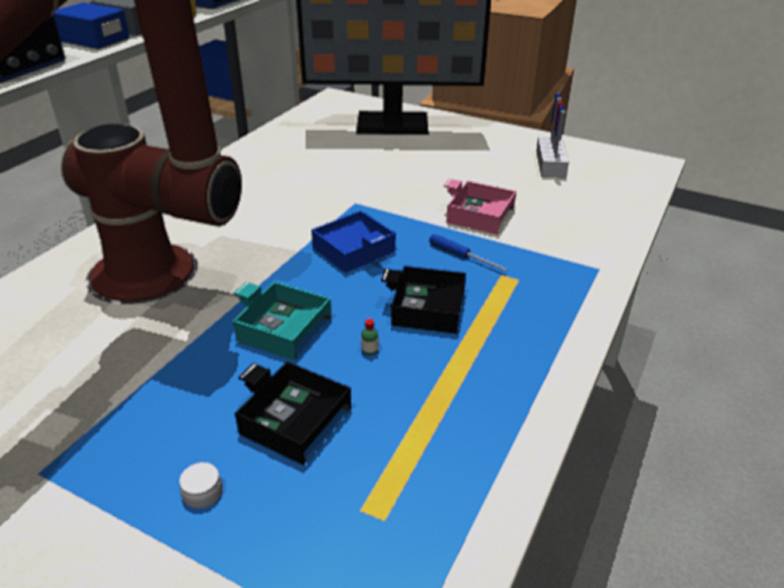

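The top view shows the left black crate at about (352,282), turned by roughly 15°, and the right one at (507,303), nearly square. The blue look-alike is near the left crate's near side. I'll measure them closely.

Run:
```python
from h import *
a=np.load('top0.npz');im=a['im'];d=a['d'];P=cloud('top',d)
print('bench z',P[230,280],P[215,380])
g=im.max(2).astype(int)
for nm,(x0,y0,x1,y1) in dict(L=(222,172,284,232),R=(332,190,392,248)).items():
    Q=P[y0:y1,x0:x1].reshape(-1,3);G=g[y0:y1,x0:x1].reshape(-1)
    rim=Q[(Q[:,2]>.038)&(Q[:,2]<.058)];tab=Q[(Q[:,2]>.062)&(Q[:,2]<.08)]
    r=cv2.minAreaRect(rim[:,:2].astype(np.float32)*1000)
    print(nm,len(rim),r,'tab',len(tab),tab.mean(0),tab.min(0),tab.max(0))
px=np.array([[283,243],[541,226]])/1.4
print('line ctr ends',world('top',px,0))
print('corners rim L',world('top',np.array([[319,263],[375,247],[388,296],[332,316]])/1.4,.05))
print('corners rim R',world('top',np.array([[478,276],[537,276],[538,329],[478,329]])/1.4,.05))
print('flux',world('top',[[421/1.4,295/1.4]],.07),'tin',world('top',[[582/1.4,318/1.4]],.035))
save(im,'crop0.png',(215,160,405,255),4)
```

```text
bench z [0.49645502 0.07774975 0.00105324] [ 0.53935359 -0.2711492   0.01246302]
L 201 ((600.2042236328125, 175.01438903808594), (130.9574432373047, 139.69198608398438), 16.821937561035156) tab 122 [0.52619869 0.15191811 0.07177971] [0.50598047 0.12976602 0.06440271] [0.5461291  0.17651849 0.07951774]
R 216 ((535.5220947265625, -204.32135009765625), (141.7930908203125, 128.06802368164062), 88.2318344116211) tab 130 [ 0.45967256 -0.20086236  0.07218516] [ 0.44306713 -0.22185173  0.06211954] [ 0.56064694 -0.13713201  0.07981308]
line ctr ends [[ 0.70495114  0.35055275  0.        ]
 [ 0.73166467 -0.30604589  0.        ]]
corners rim L [[0.64180528 0.25291517 0.05      ]
 [0.67809721 0.11470971 0.05      ]
 [0.55603555 0.08552819 0.05      ]
 [0.51049395 0.22258801 0.05      ]]
corners rim R [[ 0.59968761 -0.13487347  0.05      ]
 [ 0.59607155 -0.27821101  0.05      ]
 [ 0.46690843 -0.27418026  0.05      ]
 [ 0.4704007  -0.12981965  0.05      ]]
flux [[0.55397335 0.00600424 0.07      ]] tin [[ 0.49214529 -0.38583252  0.035     ]]
```

View pics/crop0.png

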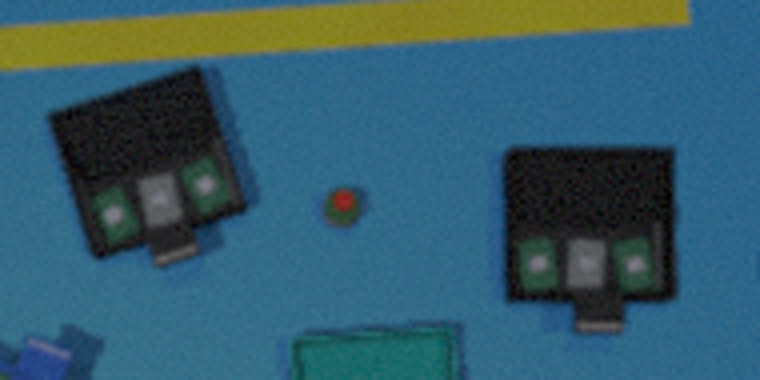

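```bash
cat >> h.py <<'E'
def need(pos,yaw):
    """turn about tool z (rad), then shift in tool cm to reach TCP pos with tool x at yaw (deg)"""
    o=ctrl.get_obs();Rt=R.from_rotvec(o['tool_rot']);y=np.deg2rad(yaw)
    T=R.from_matrix(np.array([[np.cos(y),np.sin(y),0],[np.sin(y),-np.cos(y),0],[0,0,-1]]))
    dr=(Rt.inv()*T).as_rotvec();s=T.inv().apply(np.array(pos)-o['tool_pos'])*100
    print('t',round(o['t'],2),'pos',o['tool_pos'].round(4),'turn',dr.round(3),'then shift cm',s.round(2),'F',o['contact_force'].round(1))
def edge(cx,cy,yaw,u,ztip):
    """TCP for finger forward bottom edge at u (m) out of near wall foot, tip height ztip"""
    y=np.deg2rad(yaw);k=.065+u+.011
    return [cx-k*np.cos(y),cy-k*np.sin(y),ztip+ctrl.tcp_to_tips]
E
python3 - <<'E'
from h import *
need(edge(.598,.172,15.5,.02,.095),15.5)
E
```

```text
t 0.1 pos [ 0.1605 -0.6035  0.2522] turn [-0.002 -0.    -0.011] then shift cm [ 53.28 -63.04  13.52] F [-0.6 -1.2  0.1]
```

jog_arm:
  deltas:
    - [0,0,-0.011,2.2,-2.6,0,0]
    - [0,0,0,2.2,-2.6,0,0]
    - [0,0,0,2.2,-2.6,0,0]
    - [0,0,0,2.2,-2.6,0,0]
    - [0,0,0,2.2,-2.6,0,0]
    - [0,0,0,2.2,-2.6,0,0]
    - [0,0,0,2.2,-2.6,0,0]
    - [0,0,0,2.2,-2.6,0,0]
    - [0,0,0,2.2,-2.6,0,0]
    - [0,0,0,2.2,-2.6,0,0]
    - [0,0,0,2.2,-2.6,0,0]
    - [0,0,0,2.2,-2.6,0,0]
  grip_force: 40

```text
t: 1.1
tool_pos: [0.3319, -0.2312, 0.2529]
tool_rot: [-3.113, -0.423, 0.0]
contact_force: [0.3, 0.0, -0.9]
opening: 0.0
```

jog_arm:
  deltas:
    - [0,0,0,2.2,-2.6,0,0]
    - [0,0,0,2.2,-2.6,0,0]
    - [0,0,0,2.2,-2.6,0,0]
    - [0,0,0,2.2,-2.6,0,0]
    - [0,0,0,2.2,-2.6,0,0]
    - [0,0,0,2.2,-2.6,0,0]
    - [0,0,0,2.2,-2.6,0,0]
    - [0,0,0,2.2,-2.6,0,0]
    - [0,0,0,2.2,-2.6,0,0]
    - [0,0,0,2.2,-2.6,0,0]
    - [0,0,0,1,-1.3,0,0]
    - [0,0,0,0,0,0,0]

```text
t: 2.1
tool_pos: [0.4807, 0.0943, 0.2526]
tool_rot: [-3.111, -0.431, 0.002]
contact_force: [0.8, -1.1, 0.0]
opening: -0.0001
```

Run:
```python
from h import *
need(edge(.598,.172,15.5,.02,.095),15.5)
```

```text
t 2.1 pos [0.4807 0.0943 0.2526] turn [-0.001  0.001  0.005] then shift cm [ 3.78 -4.35 13.56] F [ 0.8 -1.1  0. ]
```

jog_arm:
  deltas:
    - [0,0,0,1.9,-2.2,0,0]
    - [0,0,0,1.9,-2.15,0,0]
    - [0,0,0,0,0,3.4,0]
    - [0,0,0,0,0,3.4,0]
    - [0,0,0,0,0,3.4,0]
    - [0,0,0,0,0,3.3,0]
    - [0,0,0,0,0,0,0]
    - [0,0,0,0,0,0,0]

```text
t: 2.77
tool_pos: [0.5035, 0.1428, 0.1164]
tool_rot: [3.113, 0.423, -0.008]
contact_force: [0.5, 0.5, 0.4]
opening: -0.0002
```

Run:
```python
from h import *
need(edge(.598,.172,15.5,.02,.095),15.5)
im,d=vision.get_image('scene');save(im,'s1.png',(200,120,400,270),4)
im,d=vision.get_image('wrist')
o=ctrl.get_obs();print(vision.calibration('wrist')['hand_eye'])
cv2.imwrite('pics/w1.png',im[:,:,::-1])
```

```text
t 2.77 pos [0.5035 0.1428 0.1164] turn [-0.     0.005 -0.   ] then shift cm [ 0.29 -0.29 -0.06] F [0.5 0.5 0.4]
[[-9.00478724e-04 -9.65004573e-01 -2.62231505e-01  6.56019189e-02]
 [ 9.99999494e-01 -9.86697469e-04  1.97113241e-04  3.08578475e-04]
 [-4.48958341e-04 -2.62231195e-01  9.65004973e-01 -1.20038994e-01]
 [ 0.00000000e+00  0.00000000e+00  0.00000000e+00  1.00000000e+00]]
```

View pics/s1.png

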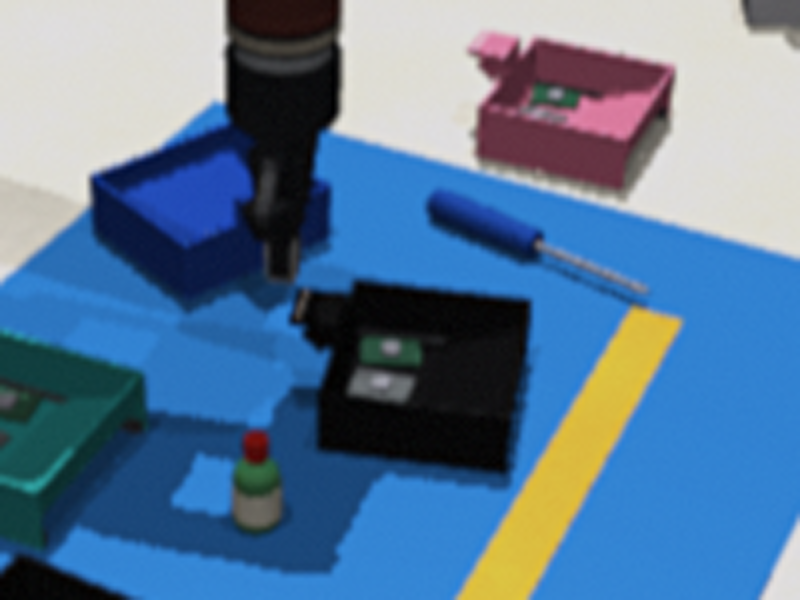

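Run:
```python
from h import *
f=lambda x,y:[200+x/4,120+y/4]
print('finger',world('scene',[f(280,280)],.095))
print('tab tip corners top (290,318),(303,288)',world('scene',[f(290,318),f(303,288)],.072))
print('rim corners',world('scene',[f(318,395),f(355,285),f(530,300),f(510,415)],.05))
im,d=vision.get_image('top');P=cloud('top',d)
Q=P[205:240,225:285].reshape(-1,3);b=Q[(Q[:,2]>.064)&(Q[:,2]<.08)];print(len(b),b.mean(0))
```

```text
finger [[0.5022689  0.13960654 0.095     ]]
tab tip corners top (290,318),(303,288) [[0.51414633 0.13190522 0.072     ]
 [0.50493567 0.16804765 0.072     ]]
rim corners [[0.55802355 0.08997358 0.05      ]
 [0.52115011 0.21739564 0.05      ]
 [0.63977083 0.25979112 0.05      ]
 [0.67958307 0.13078756 0.05      ]]
0 [nan nan nan]<stdin>:7: RuntimeWarning: Mean of empty slice.
  ret = um.true_divide(
```

View pics/w1.png

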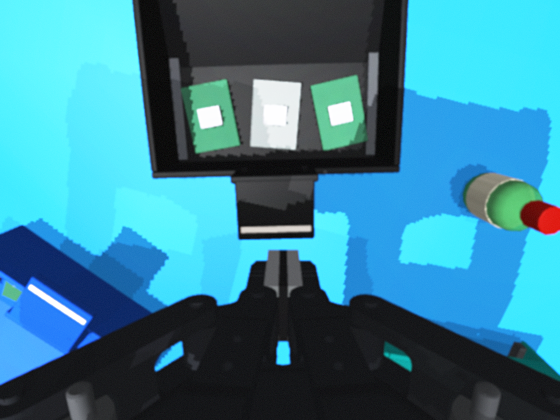

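```bash
cat >> h.py <<'E'
def wworld(uv,z):
    c=vision.calibration('wrist');K=np.array([[c['fx'],0,c['cx']],[0,c['fy'],c['cy']],[0,0,1]])
    n=cv2.undistortPoints(np.array(uv,float).reshape(-1,1,2),K,np.array(c['dist']))[:,0]
    o=ctrl.get_obs();T=np.eye(4);T[:3,:3]=R.from_rotvec(o['tool_rot']).as_matrix();T[:3,3]=o['tool_pos'];T=T@np.array(c['hand_eye'])
    d=np.c_[n,np.ones(len(n))]@T[:3,:3].T
    return T[:3,3]+d*((z-T[2,3])/d[:,2])[:,None]
E
python3 - <<'E'
from h import *
print(wworld([[239,238],[313,236]],.070));print(wworld([[152,177],[400,171]],.05))
need(edge(.600,.176,16.5,.02,.095),16.5)
E
```

```text
[[0.50471555 0.16665894 0.07      ]
 [0.5162413  0.12910329 0.07      ]]
[[0.51953141 0.22375776 0.05      ]
 [0.56024133 0.08903365 0.05      ]]
t 2.92 pos [0.5072 0.1436 0.1214] turn [ 0.001 -0.005 -0.018] then shift cm [ 0.21 -0.47  0.44] F [0.2 0.5 0.6]
```

jog_arm:
  deltas:
    - [0,0,-0.02,0.4,-0.25,0,0]
    - [0,0,0,0,0,1.1,0]
    - [0,0,0,0,0,1.1,0]
    - [0,0,0,0,0,0.4,0]
    - [0,0,0,0,0,0.2,0]
    - [0,0,0,0,0,0,0]

```text
t: 3.42
tool_pos: [0.5092, 0.1474, 0.0938]
tool_rot: [3.108, 0.456, -0.002]
contact_force: [-11.6, -1.1, 22.5]
opening: 0.0003
```

Run:
```python
from h import *
need(edge(.602,.175,16.8,.02,.072),16.8)
```

```text
t 3.42 pos [0.5092 0.1474 0.0938] turn [ 0.     0.001 -0.002] then shift cm [ 0.09  0.04 -0.02] F [-11.6  -1.1  22.5]
```

jog_arm:
  deltas:
    - [0,0,0,-0.42,0,0.13,0]
    - [0,0,0,-0.41,0,0.15,0]
    - [0,0,0,-0.39,0,0.18,0]
    - [0,0,0,-0.38,0,0.2,0]
    - [0,0,0,-0.37,0,0.22,0]
    - [0,0,0,-0.36,0,0.24,0]

```text
t: 3.92
tool_pos: [0.4857, 0.1403, 0.0803]
tool_rot: [3.108, 0.456, -0.004]
contact_force: [-7.0, -1.0, 9.8]
opening: -0.0001
```

Run:
```python
from h import *
im,d=vision.get_image('scene');save(im,'s2.png',(200,120,400,270),4)
need(edge(.602,.175,16.8,.0434,.0608),16.8)
```

```text
t 3.97 pos [0.4847 0.1401 0.0791] turn [ 0.     0.004 -0.002] then shift cm [ 0.3   0.05 -0.37] F [-6.3 -2.3  7.5]
```

View pics/s2.png

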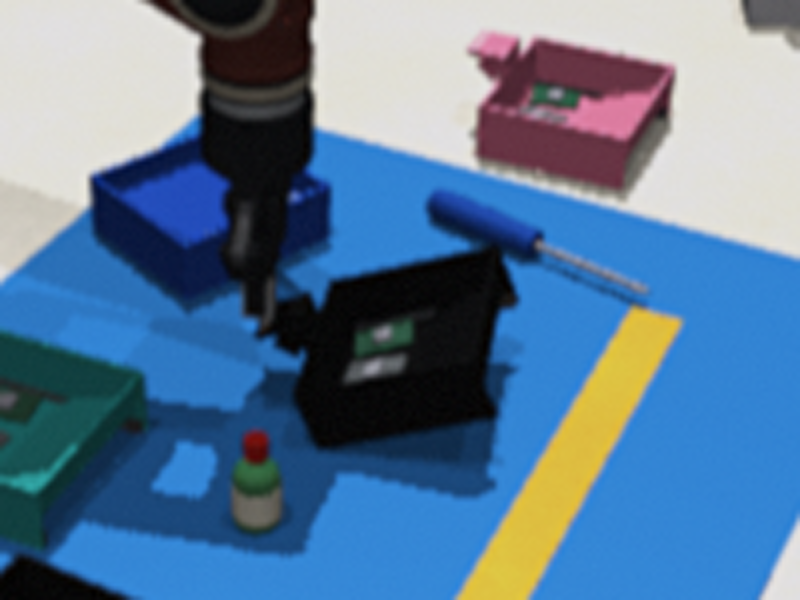

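jog_arm:
  deltas:
    - [0,0,0,-0.28,0,0.22,0]
    - [0,0,0,-0.28,0,0.24,0]
    - [0,0,0,-0.27,0,0.27,0]
    - [0,0,0,-0.25,0,0.29,0]
    - [0,0,0,-0.23,0,0.31,0]
    - [0,0,0,-0.22,0,0.32,0]
    - [0,0,0,-0.21,0,0.34,0]
    - [0,0,0,-0.19,0,0.36,0]
    - [0,0,0,-0.16,0,0.37,0]
    - [0,0,0,-0.14,0,0.38,0]
    - [0,0,0,-0.13,0,0.38,0]
    - [0,0,0,0,0,0,0]

```text
t: 4.97
tool_pos: [0.4629, 0.1337, 0.0432]
tool_rot: [-3.108, -0.455, 0.002]
contact_force: [-1.3, 0.2, 0.5]
opening: -0.0003
```

Run:
```python
from h import *
im,d=vision.get_image('scene');save(im,'s3.png',(200,120,400,270),3)
need(edge(.602,.175,16.8,.0724,.0187),16.8)
```

```text
t 5.02 pos [0.4632 0.1337 0.0436] turn [-0.     0.001 -0.002] then shift cm [-0.36  0.06  0.29] F [-1.3 -0.4  1.7]
```

View pics/s3.png

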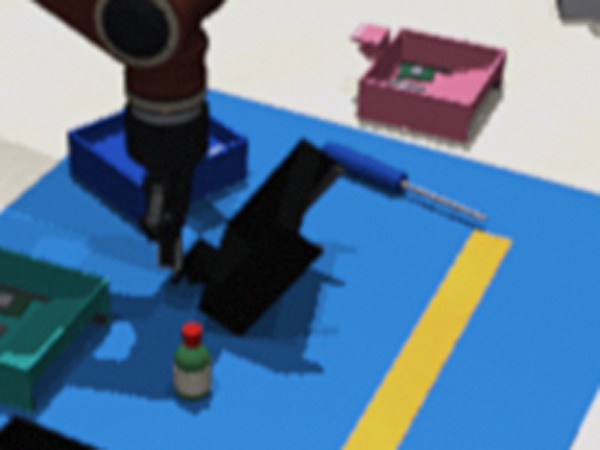

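jog_arm:
  deltas:
    - [0,0,0,-0.05,0,0.3,0]
    - [0,0,0,0,0,0.3,0]
    - [0,0,0,0,0,0,0]
    - [0,0,0,0,0,0,0]
    - [0,0,0,0,0,0,0]
    - [0,0,0,0,0,0,0]
    - [0,0,0,0,0,0,0]
    - [0,0,0,0,0,0,0]

```text
t: 5.68
tool_pos: [0.4633, 0.1337, 0.0384]
tool_rot: [-3.108, -0.455, -0.0]
contact_force: [-1.8, -0.3, 0.9]
opening: -0.0004
```

Run:
```python
from h import *
im,d=vision.get_image('scene');save(im,'s4.png',(240,140,320,240),6)
need(edge(.602,.175,16.8,.0724,.0187),16.8)
P=cloud('scene',d);hs=cv2.cvtColor(im,cv2.COLOR_RGB2HSV)[140:240,240:330]
m=(hs[...,0]<20)&(hs[...,1]>150)&(hs[...,2]>120);print('orange px',m.sum())
# underside plane: black pixels, depth
Q=P[175:230,268:310];v=im[175:230,268:310].max(2)<45;Q=Q[v]
Q=Q[(Q[:,2]>.03)&(Q[:,0]>.46)];print(len(Q),Q.max(0),Q.min(0))
import itertools
best=(0,)
rng=np.random.default_rng(0)
for _ in range(500):
    a,b,c=Q[rng.choice(len(Q),3,False)];n=np.cross(b-a,c-a);l=np.linalg.norm(n)
    if l<1e-6: continue
    n/=l;k=(abs((Q-a)@n)<.003).sum()
    if k>best[0]:best=(k,n,a)
print(best,'angle of plane normal to vertical',np.degrees(np.arccos(abs(best[1][2]))))
```

```text
t 5.73 pos [0.4632 0.1336 0.0384] turn [ 0.    -0.    -0.002] then shift cm [-0.36  0.05 -0.23] F [0.  0.3 1.3]
orange px 12
1075 [1.0331106  0.23953952 0.84633293] [ 0.48452607 -0.82470171  0.03002464]
(np.int64(522), array([-0.29254446,  0.95613521, -0.01494004]), array([0.57457282, 0.09471114, 0.08184814])) angle of plane normal to vertical 89.14396703439873
```

View pics/s4.png

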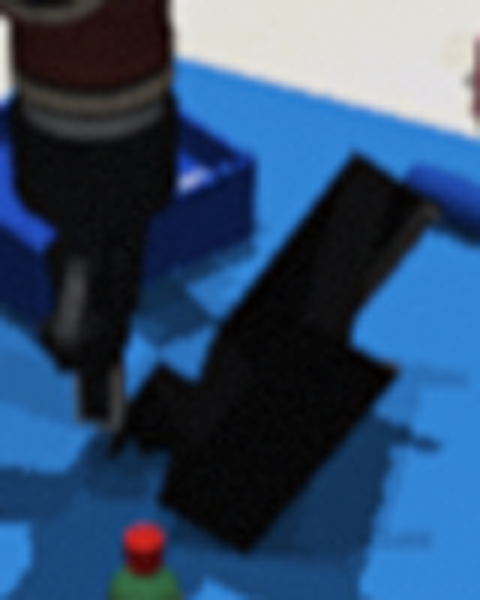

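Run:
```python
from h import *
n=np.array([-.2925,.9561,-.0149]);a=np.array([.57457,.09471,.08185])
def ray(uv):
    p0=world('scene',[uv],0.)[0];p1=world('scene',[uv],.2)[0];t=((a-p0)@n)/((p1-p0)@n);return p0+t*(p1-p0)
f=lambda x,y:(240+x/6,140+y/6)
A,B,C=[ray(f(*p)) for p in((245,550),(160,495),(395,372))]
print(A,B,C);
for D,l in((B-A,'near wall 50mm, from vertical'),(C-A,'bottom 130mm, from horiz')):
    h=np.hypot(D[0],D[1]);print(l,np.linalg.norm(D),np.degrees(np.arctan2(h,D[2])),np.degrees(np.arctan2(D[2],h)))
im,d=vision.get_image('scene')
print(im[183:187,304:309].tolist())
```

```text
[0.56250199 0.08985722 0.00736324] [0.52491233 0.07875292 0.0327431 ] [0.62341832 0.11016416 0.1145738 ]
near wall 50mm, from vertical 0.04669501740123449 57.07615316292196 32.92384683707804
bottom 130mm, from horiz 0.1249691007210326 30.918778430467427 59.08122156953257
[[[26, 25, 24], [28, 29, 32], [32, 55, 88], [43, 102, 168], [49, 127, 206]], [[26, 25, 27], [28, 43, 63], [37, 84, 138], [47, 122, 199], [51, 134, 215]], [[29, 39, 57], [35, 75, 125], [43, 111, 184], [49, 131, 211], [51, 134, 214]], [[34, 67, 110], [43, 108, 180], [49, 129, 209], [51, 134, 214], [51, 133, 213]]]
```

jog_arm:
  deltas:
    - [0,0,0,0.2,0,-0.6,0]
    - [0,0,0,0.25,0,-0.6,0]
    - [0,0,0,0.32,0,-0.57,0]
    - [0,0,0,0.32,0,-0.57,0]
    - [0,0,0,0.41,0,-0.5,0]
    - [0,0,0,0.41,0,-0.5,0]
    - [0,0,0,0.5,0,-0.42,0]
    - [0,0,0,0.5,0,-0.42,0]
    - [0,0,0,0.5,0,-0.35,0]
    - [0,0,0,0.5,0,-0.35,0]
    - [0,0,0,0.4,0,-0.4,0]
    - [0,0,0,0.3,0,-0.5,0]

```text
t: 6.78
tool_pos: [0.5084, 0.1471, 0.0967]
tool_rot: [-3.108, -0.455, -0.002]
contact_force: [0.6, -0.0, 0.2]
opening: -0.0002
```

jog_arm:
  deltas:
    - [0,0,0,0,0,-1,0]
    - [0,0,0,0,0,-2.5,0]
    - [0,0,0,0,0,-3.5,0]
    - [0,0,0,0,0,-3.5,0]
    - [0,0,0,0,0,-1.5,0]
    - [0,0,0,-2,2,0,0]
    - [0,0,0,-2,2.5,0,0]
    - [0,0,0,-2,2.5,0,0]
    - [0,0,0,0,0,0,0]

```text
t: 7.53
tool_pos: [0.4683, 0.0594, 0.2162]
tool_rot: [3.107, 0.449, -0.001]
contact_force: [0.2, -0.0, -0.4]
opening: -0.0001
```

Run:
```python
from h import *
# R: near wall mid from top measurement
need(edge(.5355,-.2045,-1.8,.02,.105),-1.8)
im,d=vision.get_image('top');P=cloud('top',d);save(im,'t2.png',(215,150,435,260),3.5)
for nm,(x0,y0,x1,y1) in dict(L=(222,172,284,232),R=(332,190,392,248)).items():
    Q=P[y0:y1,x0:x1].reshape(-1,3)
    rim=Q[(Q[:,2]>.038)&(Q[:,2]<.058)]
    print(nm,cv2.minAreaRect(rim[:,:2].astype(np.float32)*1000))
```

```text
t 7.53 pos [0.4683 0.0594 0.2162] turn [0.002 0.001 0.319] then shift cm [-2.06 26.16  8.92] F [ 0.2 -0.  -0.4]
L ((607.4088134765625, 177.31430053710938), (130.3443145751953, 139.50723266601562), 17.184114456176758)
R ((535.4188232421875, -204.11123657226562), (141.26376342773438, 128.1397247314453), 88.25704956054688)
```

View pics/t2.png

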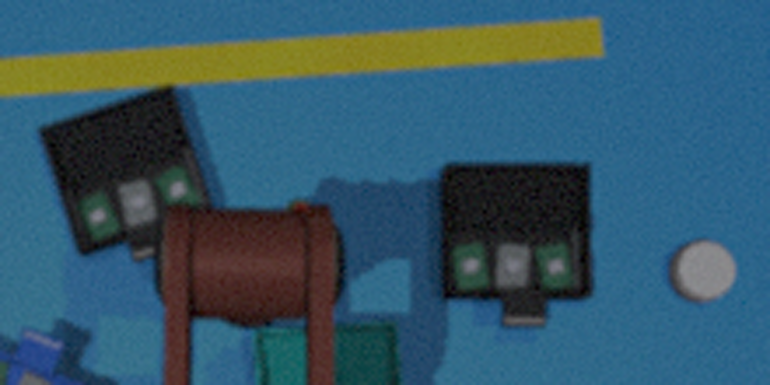

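jog_arm:
  deltas:
    - [0,0,0.107,0,0,0,0]
    - [0,0,0.107,0,0,0,0]
    - [0,0,0.105,0,0,0,0]
    - [0,0,0,-0.25,3.2,0,0]
    - [0,0,0,-0.25,3.3,0,0]
    - [0,0,0,-0.25,3.3,0,0]
    - [0,0,0,-0.25,3.3,0,0]
    - [0,0,0,-0.25,3.3,0,0]
    - [0,0,0,-0.25,3.3,0,0]
    - [0,0,0,-0.25,3.3,0,0]
    - [0,0,0,-0.25,3.1,0,0]
    - [0,0,0,0,0,0,0]

```text
t: 8.58
tool_pos: [0.4424, -0.2014, 0.2164]
tool_rot: [3.139, -0.051, -0.0]
contact_force: [-0.1, 0.0, 0.0]
opening: -0.0003
```

jog_arm:
  deltas:
    - [0,0,0,0,0,3,0]
    - [0,0,0,0,0,3,0]
    - [0,0,0,0,0,2.5,0]
    - [0,0,0,0,0,0,0]
    - [0,0,0,0,0,0,0]

```text
t: 9.0
tool_pos: [0.442, -0.1964, 0.1299]
tool_rot: [-3.139, 0.043, 0.005]
contact_force: [-0.7, -0.5, 0.3]
opening: 0.0001
```

Run:
```python
from h import *
need(edge(.5355,-.2045,-1.8,.02,.072),-1.8)
im,d=vision.get_image('wrist');cv2.imwrite('pics/w2.png',im[:,:,::-1])
```

```text
t 9.0 pos [ 0.442  -0.1964  0.1299] turn [-0.002  0.003  0.004] then shift cm [-0.23  0.51  3.59] F [-0.7 -0.5  0.3]
```

View pics/w2.png

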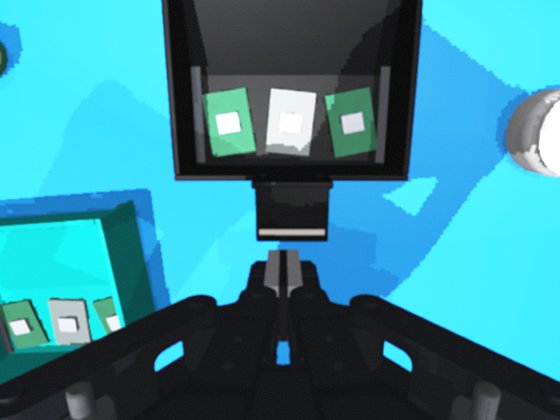

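Run:
```python
from h import *
print(ctrl.get_obs()['tool_pos']);print(wworld([[257,240],[327,240]],.070));print(wworld([[176,179],[408,179]],.05))
```

```text
[ 0.44314756 -0.19727393  0.13184244]
[[ 0.44218956 -0.18320124  0.07      ]
 [ 0.44106232 -0.22268705  0.07      ]]
[[ 0.47491572 -0.13468519  0.05      ]
 [ 0.47101469 -0.2737448   0.05      ]]
```

jog_arm:
  deltas:
    - [0,0,0,-0.1,0.6,0,0]
    - [0,0,0,0,0,1.5,0]
    - [0,0,0,0,0,1.5,0]
    - [0,0,0,0,0,0.6,0]
    - [0,0,0,0,0,0.1,0]
    - [0,0,0,0,0,0,0]

```text
t: 9.55
tool_pos: [0.4419, -0.2041, 0.0951]
tool_rot: [3.141, -0.044, 0.002]
contact_force: [-0.8, -1.1, -0.5]
opening: -0.0001
```

jog_arm:
  deltas:
    - [0,0,0,-0.42,0,0.15,0]
    - [0,0,0,-0.41,0,0.17,0]
    - [0,0,0,-0.39,0,0.18,0]
    - [0,0,0,-0.38,0,0.2,0]
    - [0,0,0,-0.37,0,0.22,0]
    - [0,0,0,-0.36,0,0.24,0]
    - [0,0,0,0,0,0,0]

```text
t: 10.13
tool_pos: [0.4171, -0.2035, 0.0825]
tool_rot: [3.14, -0.045, -0.002]
contact_force: [-3.1, -1.2, 4.9]
opening: -0.0
```

Run:
```python
from h import *
y=np.deg2rad(-1.6)
need(edge(.473+.065*np.cos(y),-.2042+.065*np.sin(y),-1.6,.0434,.0588),-1.6)
```

```text
t 10.13 pos [ 0.4171 -0.2035  0.0825] turn [ 0.001  0.001 -0.   ] then shift cm [ 0.15 -0.09  0.17] F [-3.1 -1.2  4.9]
```

jog_arm:
  deltas:
    - [0,0,0,-0.28,0,0.28,0]
    - [0,0,0,-0.28,0,0.3,0]
    - [0,0,0,-0.27,0,0.32,0]
    - [0,0,0,-0.25,0,0.34,0]
    - [0,0,0,-0.23,0,0.36,0]
    - [0,0,0,-0.22,0,0.38,0]
    - [0,0,0,-0.21,0,0.4,0]
    - [0,0,0,-0.19,0,0.4,0]
    - [0,0,0,-0.16,0,0.4,0]
    - [0,0,0,-0.14,0,0.4,0]
    - [0,0,0,-0.13,0,0.4,0]
    - [0,0,0,-0.05,0,0.4,0]

```text
t: 11.13
tool_pos: [0.3937, -0.2021, 0.038]
tool_rot: [-3.141, 0.044, 0.001]
contact_force: [-2.4, 0.7, 0.6]
opening: -0.0
```

jog_arm:
  deltas:
    - [0,0,0,0,0,0,0]
    - [0,0,0,0,0,0,0]
    - [0,0,0,0,0,0,0]
    - [0,0,0,0,0,0,0]
    - [0,0,0,0,0,0,0]

```text
t: 11.55
tool_pos: [0.3943, -0.2025, 0.039]
tool_rot: [3.141, -0.044, 0.001]
contact_force: [-1.2, 1.1, 0.7]
opening: 0.0003
```

Run:
```python
from h import *
im,d=vision.get_image('scene');save(im,'s5.png',(150,190,270,340),4)
y=np.deg2rad(-1.6)
need(edge(.473+.065*np.cos(y),-.2042+.065*np.sin(y),-1.6,.0724,.0187),-1.6)
hs=cv2.cvtColor(im,cv2.COLOR_RGB2HSV);m=(hs[...,0]>5)&(hs[...,0]<20)&(hs[...,1]>150)&(hs[...,2]>100)
m=m[190:340,150:300];print('orange px',m.sum(),np.argwhere(m).mean(0) if m.any() else '')
```

```text
t 11.6 pos [ 0.3943 -0.2024  0.039 ] turn [ 0.    -0.001 -0.   ] then shift cm [-0.46 -0.04 -0.17] F [-1.9  0.   1. ]
orange px 454 [76.76211454 53.21365639]
```

View pics/s5.png

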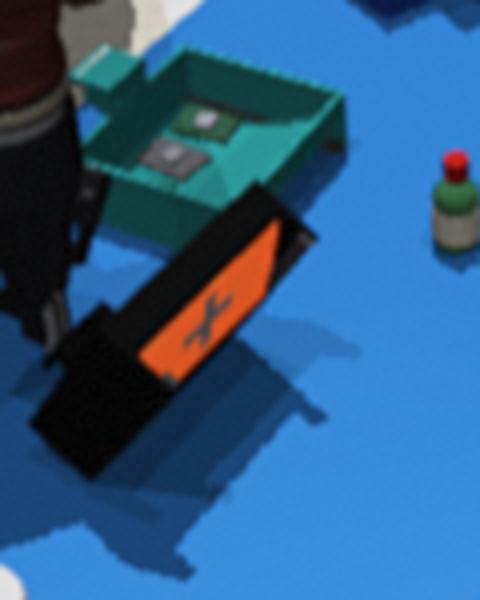

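The orange stamp is clear on the right-hand crate's underside, at about (210,310). I'll check its tilt angle.

Run:
```python
from h import *
y=np.deg2rad(-1.6);n=np.array([-np.sin(y),np.cos(y),0]);a=np.array([.473,-.2042,0])-.07*n
def ray(uv):
    p0=world('scene',[uv],0.)[0];p1=world('scene',[uv],.2)[0];t=((a-p0)@n)/((p1-p0)@n);return p0+t*(p1-p0)
f=lambda x,y:(150+x/4,190+y/4)
A,B=[ray(f(*p)) for p in((95,478),(30,422))]
D=B-A;print(A,B,np.linalg.norm(D),np.degrees(np.arctan2(np.hypot(*D[:2]),D[2])))
im,d=vision.get_image('scene');P=cloud('scene',d)
hs=cv2.cvtColor(im,cv2.COLOR_RGB2HSV);m=(hs[...,0]>5)&(hs[...,0]<20)&(hs[...,1]>150)&(hs[...,2]>100);m[:190]=0;m[340:]=0;m[:,:150]=0;m[:,270:]=0
Q=P[m];Q=Q[(Q[:,0]<.7)&(Q[:,0]>.4)];c=np.median(Q,0);Q=Q[np.linalg.norm(Q-c,axis=1)<.08]
nn=np.linalg.svd(Q-Q.mean(0))[2][2];print(c,nn,'normal elev',np.degrees(np.arcsin(nn[2])))
```

```text
[ 0.48265847 -0.27449709  0.01401212] [ 0.43977158 -0.27329915  0.03638203] 0.04838526449965732 62.46250402731702
[ 0.51763399 -0.1927321   0.09765634] [-0.97656245  0.02575906  0.21368727] normal elev 12.338523844221141
```

jog_arm:
  deltas:
    - [0,0,0,0.2,0,-0.6,0]
    - [0,0,0,0.25,0,-0.6,0]
    - [0,0,0,0.32,0,-0.57,0]
    - [0,0,0,0.32,0,-0.57,0]
    - [0,0,0,0.41,0,-0.5,0]
    - [0,0,0,0.41,0,-0.5,0]
    - [0,0,0,0.5,0,-0.42,0]
    - [0,0,0,0.5,0,-0.42,0]
    - [0,0,0,0.5,0,-0.35,0]
    - [0,0,0,0.5,0,-0.35,0]
    - [0,0,0,0.4,0,-0.4,0]
    - [0,0,0,0.3,0,-0.5,0]

```text
t: 12.65
tool_pos: [0.4411, -0.2038, 0.0971]
tool_rot: [3.141, -0.044, 0.002]
contact_force: [-0.4, -0.2, 1.0]
opening: 0.0001
```

jog_arm:
  deltas:
    - [0,0,0,0,0,-1,0]
    - [0,0,0,0,0,-2.5,0]
    - [0,0,0,-1,0,-3,0.8]
    - [0,0,0,-1,0,0,0.8]
    - [0,0,0,0,0,0,0.8]
    - [0,0,0,0,0,0,0.8]
    - [0,0,0,0,0,0,0.8]
    - [0,0,0,0,0,0,0.8]
    - [0,0,0,0,0,0,0.8]

```text
t: 13.4
tool_pos: [0.4198, -0.2028, 0.1604]
tool_rot: [-3.14, 0.044, 0.003]
contact_force: [-0.0, 0.4, 0.8]
opening: 0.0686
```

Run:
```python
from h import *
im,d=vision.get_image('wrist');save(im,'w3.png');np.save('w3d.npy',d)
need([.447,-.2036,.047],-1.6)
c=vision.calibration('wrist');print(c['fx'],c['cy'])
# depth along column of near rim, for the crate's near wall x
im,d=vision.get_image('top');P=cloud('top',d)
Q=P[190:248,332:392].reshape(-1,3);rim=Q[(Q[:,2]>.038)&(Q[:,2]<.058)];print(cv2.minAreaRect(rim[:,:2].astype(np.float32)*1000))
```

```text
t 13.45 pos [ 0.4199 -0.2028  0.1606] turn [-0.001  0.002 -0.   ] then shift cm [ 2.71  0.   11.36] F [-0.3 -0.3 -0.3]
342.52792899888914 209.72175040632175
((544.6159057617188, -204.06423950195312), (141.7670135498047, 130.66925048828125), 89.12959289550781)
```

View pics/w3.png

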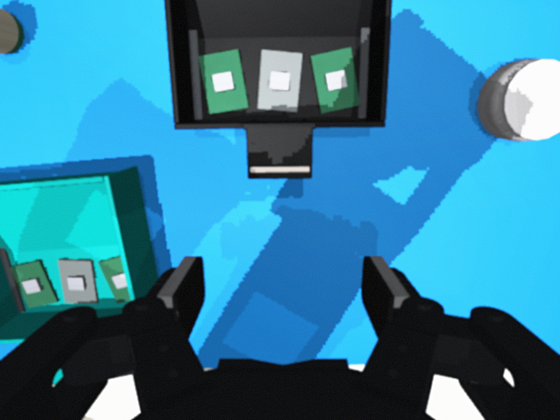

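jog_arm:
  deltas:
    - [0,0,0,1.7,0,0,0.8]
    - [0,0,0,1.7,0.1,0,0.8]
    - [0,0,0,0,0,3,0.8]
    - [0,0,0,0,0,3,0.8]
    - [0,0,0,0,0,2.5,0.8]
    - [0,0,0,0,0,1.5,0.8]
    - [0,0,0,0,0,1.3,0.8]
    - [0,0,0,0,0,0,0.8]
    - [0,0,0,0,0,0,0.8]

```text
t: 14.25
tool_pos: [0.4535, -0.2047, 0.0476]
tool_rot: [-3.14, 0.044, 0.003]
contact_force: [-0.1, -0.2, 0.7]
opening: 0.068
```

Run:
```python
from h import *
need([.47,-.2036,.047],-1.6)
im,d=vision.get_image('top');P=cloud('top',d)
Q=P[190:248,332:392].reshape(-1,3);rim=Q[(Q[:,2]>.038)&(Q[:,2]<.055)&(Q[:,0]>.47)];print(cv2.minAreaRect(rim[:,:2].astype(np.float32)*1000))
```

```text
t 14.25 pos [ 0.4535 -0.2047  0.0476] turn [-0.001  0.002 -0.   ] then shift cm [ 1.65 -0.15  0.06] F [-0.1 -0.2  0.7]
((544.8995361328125, -203.77871704101562), (141.43711853027344, 130.88839721679688), 89.1821060180664)
```

jog_arm:
  deltas:
    - [0,0,0,0.5,0,0,0.8]
    - [0,0,0,0.5,0,0,0.8]
    - [0,0,0,0.5,0,0,0.8]
    - [0,0,0,0.5,0,0,0.8]
    - [0,0,0,0.5,0,0,0.8]
    - [0,0,0,0.5,0,0,0.8]
    - [0,0,0,0.5,0,0,0.8]
    - [0,0,0,0.5,0,0,0.8]
    - [0,0,0,0.5,0,0,0.8]
    - [0,0,0,0.5,0,0,0.8]
    - [0,0,0,0.5,0,0,0.8]
    - [0,0,0,0.5,0,0,0.8]

```text
t: 15.3
tool_pos: [0.5145, -0.2068, 0.0484]
tool_rot: [-3.141, 0.044, 0.0]
contact_force: [-1.4, 0.4, 1.2]
opening: 0.0679
```

jog_arm:
  deltas:
    - [0,0,0,0.5,0,0,0.8]
    - [0,0,0,0.5,0,0,0.8]
    - [0,0,0,0.5,0,0,0.8]
    - [0,0,0,0.5,0,0,0.8]
    - [0,0,0,0.5,0,0,0.8]
    - [0,0,0,0.5,0,0,0.8]
    - [0,0,0,0.5,0,0,0.8]
    - [0,0,0,0.5,0,0,0.8]
    - [0,0,0,0.5,0,0,0.8]
    - [0,0,0,0,0,0,0.8]
    - [0,0,0,0,0,0,0.8]

```text
t: 16.22
tool_pos: [0.5597, -0.2081, 0.0486]
tool_rot: [3.141, -0.044, 0.002]
contact_force: [0.1, -1.0, 0.3]
opening: 0.0682
```

```bash
cat >> h.py <<'E'
def far():
    im,d=vision.get_image('top');P=cloud('top',d)
    m=(P[...,2]>.03)&(P[...,2]<.056)&(P[...,0]>.5)&(P[...,0]<.78)&(P[...,1]<-.12)&(P[...,1]>-.29)
    Q=P[m];print(cv2.minAreaRect(Q[:,:2].astype(np.float32)*1000),len(Q),'x range',np.percentile(Q[:,0],[1,99]))
    hs=cv2.cvtColor(im,cv2.COLOR_RGB2HSV);y=(hs[...,0]>20)&(hs[...,0]<35)&(hs[...,1]>150)&(hs[...,2]>90)
    L=P[y&(abs(P[...,2])<.03)&(P[...,0]>.6)]
    ij=np.argwhere(y)[:,::-1].astype(float);W=world('top',ij,0.)
    for a in (.2,.1,0,-.05,-.1,-.15,-.2,-.25,-.29):
        s=W[abs(W[:,1]-a)<.01];s=s[abs(s[:,0]-.72)<.05]
        if len(s):print('line at y',a,'x',s[:,0].min().round(4),s[:,0].max().round(4))
    return im
E
python3 - <<'E'
from h import *
need([.587,-.2036,.047],-1.6)
far()
E
```

```text
t 16.22 pos [ 0.5597 -0.2081  0.0486] turn [ 0.    -0.001 -0.   ] then shift cm [ 2.72 -0.53  0.16] F [ 0.1 -1.   0.3]
((627.185791015625, -205.80813598632812), (141.2801513671875, 147.59255981445312), 88.220703125) 220 x range [0.57354459 0.70134104]
line at y 0.2 x 0.6991 0.7287
line at y 0.1 x 0.7038 0.7333
line at y 0 x 0.7084 0.7379
line at y -0.05 x 0.7107 0.7402
line at y -0.1 x 0.713 0.7425
line at y -0.15 x 0.7121 0.7448
line at y -0.2 x 0.714 0.7471
line at y -0.25 x 0.7166 0.7495
line at y -0.29 x 0.7191 0.752
```

Run:
```python
from h import *
im=np.load('scene0.npz')['im'];hs=cv2.cvtColor(im,cv2.COLOR_RGB2HSV);y=(hs[...,0]>18)&(hs[...,0]<35)&(hs[...,1]>130)&(hs[...,2]>110)
W=world('scene',np.argwhere(y)[:,::-1].astype(float),0.)
for a in (.2,.1,0,-.1,-.2,-.25,-.29):
    s=W[abs(W[:,1]-a)<.01];s=s[abs(s[:,0]-.72)<.05]
    print(a,s[:,0].min().round(4),s[:,0].max().round(4),s[:,0].mean().round(4))
```

```text
0.2 0.6929 0.7296 0.7115
0.1 0.6969 0.734 0.7157
0 0.7013 0.7383 0.72
-0.1 0.7053 0.7428 0.7242
-0.2 0.7101 0.7474 0.7288
-0.25 0.712 0.7498 0.731
-0.29 0.7137 0.7511 0.7325
```

jog_arm:
  deltas:
    - [0,0,0,0.4,0,0,0.8]
    - [0,0,0,0.4,0,0,0.8]
    - [0,0,0,0.4,0,0,0.8]
    - [0,0,0,0.4,0,0,0.8]
    - [0,0,0,0.4,0,0,0.8]
    - [0,0,0,0.3,0,0,0.8]
    - [0,0,0,0.3,0,0,0.8]
    - [0,0,0,0.2,0,0,0.8]
    - [0,0,0,0,0,0,0.8]
    - [0,0,0,0,0,0,0.8]

```text
t: 17.1
tool_pos: [0.5874, -0.2089, 0.0487]
tool_rot: [3.141, -0.044, 0.001]
contact_force: [-0.4, 0.3, 0.1]
opening: 0.0681
```

jog_arm:
  deltas:
    - [0,0,0,-0.5,0,0,0.8]
    - [0,0,0,-1,0,0,0.8]
    - [0,0,0,-1,0,-1.5,0.8]
    - [0,0,0,-1,0,-2.5,0.8]
    - [0,0,0,-1,0,-3.5,0.8]
    - [0,0,0,-2,0,-3.5,0.8]
    - [0,0,0,-3,0,-3.5,0.8]
    - [0,0,0,-3,0,0,0.8]
    - [0,0,0,-3,0,0,0.8]
    - [0,0,0,0,0,0,0.8]

```text
t: 17.93
tool_pos: [0.4305, -0.2037, 0.1895]
tool_rot: [-3.141, 0.047, 0.003]
contact_force: [-1.1, -0.0, -0.6]
opening: 0.0681
```

Run:
```python
from h import *
im=far();need([.5,-.2,.15],-1.6)
# scene: rim of crate
im,d=vision.get_image('scene');P=cloud('scene',d)
m=(P[...,2]>.03)&(P[...,2]<.056)&(P[...,0]>.5)&(P[...,0]<.8)&(P[...,1]<-.12)&(P[...,1]>-.29)
Q=P[m];print('scene',cv2.minAreaRect(Q[:,:2].astype(np.float32)*1000),np.percentile(Q[:,0],[1,99]))
hs=cv2.cvtColor(im,cv2.COLOR_RGB2HSV);red=((hs[...,0]<6)|(hs[...,0]>174))&(hs[...,1]>160)&(hs[...,2]>100)&(P[...,2]>.04)&(P[...,2]<.1)
print('flux cap',np.median(P[red],0),'was .554,.006')
a=np.load('scene0.npz');P0=cloud('scene',a['d'])
for n,Pp in(('tin0',P0),('tin',P)):
    k=(Pp[...,2]>.03)&(Pp[...,2]<.045)&(np.hypot(Pp[...,0]-.492,Pp[...,1]+.386)<.06);print(n,Pp[k].mean(0))
for n,Pp in(('L0',P0),('L',P)):
    k=(Pp[...,2]>.04)&(Pp[...,2]<.055)&(np.hypot(Pp[...,0]-.605,Pp[...,1]-.175)<.11);print(n,Pp[k].mean(0))
```

```text
((658.106201171875, -207.34683227539062), (141.39247131347656, 140.84014892578125), 88.44709777832031) 313 x range [0.59684625 0.72866474]
line at y 0.2 x 0.6991 0.7287
line at y 0.1 x 0.7038 0.7333
line at y 0 x 0.7084 0.7379
line at y -0.05 x 0.7107 0.7402
line at y -0.1 x 0.713 0.7425
line at y -0.15 x 0.7303 0.7448
line at y -0.2 x 0.7394 0.7471
line at y -0.25 x 0.7381 0.7495
line at y -0.29 x 0.7226 0.7519
t 17.98 pos [ 0.4324 -0.2041  0.1897] turn [ 0.    -0.    -0.002] then shift cm [ 6.74 -0.59  3.97] F [ 0.5  0.4 -0.2]
scene ((652.5873413085938, -208.0478515625), (142.1239776611328, 150.868896484375), 88.57775115966797) [0.59529779 0.72834859]
flux cap [0.55732664 0.00609156 0.07000208] was .554,.006
tin0 [ 0.49389591 -0.38904574  0.03718278]
tin [ 0.49332018 -0.38886364  0.03726233]
L0 [0.59891586 0.16597733 0.04731466]
L [0.60529485 0.16975887 0.04725818]
```

Run:
```python
from h import *
print(ctrl.finish_job())
```

```text
the job is handed in; nothing more can be done
None
```

I tipped the left crate, then the right, and pushed the stamped one onto the dispatch line. The job was handed in at about 18 s, and no verdict is reported.

- **Tipping:** Both crates reached about 58° by measurement, were held there for more than 0.3 s, and were let back down. The right crate slid about 9 mm during this.
- **Finding the stamp:** The orange stamp showed clearly on the right-hand crate. The left crate's underside couldn't be seen from the scene camera at its angle, so I relied on the right crate alone.
- **Final position:** I straddled the right crate's tab with the open fingers and pushed it forward. Its far edge is at x ≈ 0.728–0.729 m. The tape's centre there is about 0.729 m from the scene camera; the top camera's readings ranged from 0.727 to 0.7325 m. It is about 4° (0.07 rad) off square, well within the limit, and upright.
- **Other things:** The left crate is down and moved about 7 mm. The tin stayed within 1 mm, and the flux bottle within a few mm (two different cameras). I didn't measure the screwdriver again, but the arm stayed clear of it. The arm is withdrawn and touching nothing.

I had used all 12 picture views by the time of the push, so the final checks are numerical, from the camera depth and colour data.

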